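# Wedge-clamp a row of pharmacy bottles

### The arm

A 6-joint arm with a two-finger parallel gripper is mounted at the origin on the work surface. World frame = base frame: x ahead of the robot, y to its left, z up, the work surface at z = 0. Lengths are in m, angles in rad, forces in N, time in s.
With the tool pointing down it reaches from about 0.275 to 0.875 m from the base axis. Payload 12.5 kg.
Tool frame: the origin (TCP) lies midway between the tips of the shut fingers; the grasp point (between the pads) lies 19 mm behind it; z points along the fingers, y is the line along which they close (so a half turn about z gives the same grasp; the last joint's range is limited). The gripper opens to 85 mm and grips with 20 to 120 N. Pads are 22 mm wide; open, the fingers measure 114 mm over their backs; the gripper's body (76 mm by 85 mm) begins 54 mm behind the grasp point. The pads swing forward as they close: fully open they stand 13 mm farther back than shut.
Start: joints at [-1.314, 0.351, 1.652, -0, 1.139, -0.085], TCP at [0.184, -0.518, 0.204] pointing down, gripper open.
Joint ranges: [-2.75, 2.75], [-0.79, 2.1], [0.01, 2.65], [-1.57, 4.71], [0.07, 3.14], [-2.87, 2.87]. Speed limits (rad/s): [2.22, 2.22, 2.79, 3.14, 3.14, 3.14].

### API

Orientations are given as a unit quaternion [x, y, z, w].
In Python, from plant import readout, optics, ticket gives the robot as it stands.
- The arm moves only by the tool jog_arm, never from a script. Its argument "moves" is one flat list of numbers, 7 for each row, row after row: the shift along the tool's x, y, z in mm, then the turn, a rotation vector about the tool's x, y, z in degrees, then the finger opening in mm, from 0 to 85.4. A call has 1 to 10 rows; each row is the pose to reach, as a shift and turn from the pose commanded when the call began, along the tool's axes at that moment; what a row does not reach only later rows make up. A row lasts 1/8 s, in which the tool goes at most 62.5 mm and 10.7 degrees, less where a joint would pass 70% of its speed; a pose out of reach is approached as far as the arm can. A call with a gripper value outside its range is refused whole. The fingers move at their own pace and stop on an object; the grip force is fixed at half the most. Time passes only in rows, so rows that repeat a pose let the fingers close. It gives the time, the measured TCP pose, the force, the opening and the grip force at its end, in the units of the state.
- readout.state(): the state, without advancing time (a new reading comes with each control period).
- optics.snapshot(name): name is "scene" or "top"; returns (picture, depth): 480x640x3 uint8, red, green, blue; 480x640 float32, m along the optical axis (not along the pixel's ray), 0 where there is no reading.
- optics.camera_params(name): a dict with "fx", "fy", "cx", "cy" (pixels), "k1" (the pictures are not rectified: a ray, as slopes to the right and down, at radius r is drawn at 1 + k1 r^2 times it, then the intrinsics apply), "camera_from_world" (4x4, takes a point from world to camera coordinates). Camera axes: x right, y up, looking along -z (the intrinsics and any distortion apply to the point x, -y, -z); pixel columns grow to the right and rows downward; lengths in m; the calibration is good to about 2 mm. A picture is of the moment at which its call begins. camera_params takes no time and is no camera call.
- ticket.close_job(): hands the job in; it is judged then, once.
The state is a dict: "clock": time; "joint_positions": joint angles; "qvel": joint speeds; "tau": joint torques, N m; "eef_pos": TCP position; "tcp_rot": TCP orientation; "contact_force": force on the tool from outside, world axes, zero at the start; "ft_torque": the same for the moment, N m; "gripper_width": finger opening in m; "grip_force": force on a finger pad.
Only numpy, scipy, OpenCV 4.12 (cv2) and the standard library are available. Lean on these libraries where they do the work, as an engineer would, in place of code of your own. Each camera call takes 0.05 s, during which the arm holds its last target. There are 200 camera calls.

### The job

Slide the two waiting bottles along the bench, upright and one after the other, into the lane of the bottle clamp until all three stand in single file, close together against the end stop. Then pick up the mallet and tap the wedge in by its butt with several short taps, the first a light one that leaves the row still loose and drawing the mallet back off the wedge after each, until it stops advancing and the clamp rail pinches all three bottles tight. Lay the mallet back on the bench clear of the clamp; move the wedge with nothing but the mallet, do not lift or tip the bottles, and leave everything else where it stands.

Things in the scene. Friction and masses are not known exactly. Their poses are not given: they have to be found in the camera images.
- rack: Aluminium bottle clamp fixed to the bench, 50 mm high. Origin at bench level on the centre line of a clamped row; x across the lane away from the robot, y along the lane from mouth to end stop (about the robot's left, yaw to 0.2 rad). In mm: far rail face x=29; lane 62 wide when open, no floor. Home bottle centres: y=59, 1, -57.
- stop (a point): Middle of the end stop's face at bench level, rack (0, 88) mm, axes as the rack. The stop is 16 mm thick, spans rack x -28 to 47 mm, 50 mm high.
- mouth (a point): Middle of the lane's mouth at bench level, rack (-2, -130) mm, axes as the rack. Two flared guides, 60 mm long, 50 mm high, open at 35 degrees each: in rack mm the far one from (33,-112) to (67,-161), the near one from (-39,-85) to (-73,-134).
- clamp_rail: Movable near rail, aluminium, 150 mm long (y -75 to 75), 50 mm high; origin and axes as the rack's when open. Slides only along rack x, 12 mm, no spring, 1 N friction. Lane face x=-33 mm when open; after 4 mm it meets bottles standing against the far rail. Back face tapered 1 in 6, from x=-49 at y=75 to x=-74 at y=-75.
- fence: Fixed aluminium bar along the robot's side of the wedge, 150 mm long, 45 mm high, 38 mm wide with its foot. Origin at bench level in the middle of the face the wedge bears on, axes as the rack. Set by hand: this face lies at rack x -86.3 to -82.3 mm, so the depth at which the wedge sits tight differs each time.
- wedge: Loose beech wedge, 170 mm long, 50 mm high, on the bench between fence and clamp rail. Thin end (18 mm) to rack -y; flat butt (46 mm wide) to +y, 84-94 mm outside the channel's end (rack y=75). Origin at bench level under the middle of the butt face; y points outwards: drive it along -y. Slides 25-65 mm at a few N, then sits tight; taps of 15-20 N pinch the row well.
- mallet: Mallet lying on the bench. Rubber head 56 (x) x 90 (y) x 56 mm (z), flat faces at y=+45 and -45 mm, alike. Wooden handle 26 mm wide (y), 24 high, from the head to x=-172, its axis 28 mm above the underside, pointing roughly to the robot. Origin at the centre of the head's underside. 350 g, centre of mass 15 mm from the origin towards the handle.
- bottle0: White plastic bottle with screw cap (48 mm across, top 26 mm), 58 mm across below, 84 mm tall, about 150 g, standing inside the lane at the start; origin at the centre of its underside, z up.
- bottle1: The same kind of bottle, standing on the bench before the lane's mouth; origin at the centre of its underside, z up.
- bottle2: The same kind of bottle, standing on the bench before the lane's mouth (either of 1 and 2 may be the nearer one); origin at the centre of its underside, z up.
- cylinder: Bystander: graduated cylinder, clear plastic, 190 tall, foot 70 across (mm); origin at the centre of its underside, z up.
- beaker: Bystander: glass beaker, 84 across, 100 tall (mm); origin at the centre of its underside, z up.
- mortar: Bystander: white ceramic mortar (bowl), 100 across, 60 tall (mm); origin at the centre of its underside, z up.
- amber: Bystander: amber glass bottle, 60 across, 120 tall (mm); origin at the centre of its underside, z up.
- pot: Bystander: small white lidded pot, 48 across, 60 tall, smaller than the row's bottles (mm); origin at the centre of its underside, z up.
Mind the look-alikes: they are no part of the job. What is meant by the mallet is not yellow, and is the larger of those in its own colour.

How it is judged:
By the outcome, as a careful person would: the job done as asked, in the order asked, and still so for the second after the job is handed in, with the robot touching nothing.
It also fails if it takes over 72 s, if anything falls off the work surface, if the arm or the gripper's body presses on something with over 40 N, if the wrist force passes 120 N, or if a joint passes its speed limit or range.

## Working session

There is one attempt and no reset: what is moved stays moved. The work goes in short steps, Python scripts to look and compute and a tool call to move; the robot and the scene stay as the last step left them, time stands still between calls to the robot, and variables do not carry over. Pictures are saved under pics/ and viewed, at most 10 in all, crops included, and the job is handed in when it is done.

Besides the shell and the picture viewer there is one more tool, called after "Emit:" in YAML: its name, and indented under it one key for each argument. jog_arm: Moves the arm, as the interface text tells. Its arguments: {"type":"object","properties":{"moves":{"type":"array","items":{"type":"number"}}},"required":["moves"]}

```bash
mkdir -p pics; ls; cat > h.py <<'E'
import numpy as np, cv2
from plant import readout, optics, ticket
from scipy.spatial.transform import Rotation as R
def cam(n):
    p=optics.camera_params(n); return p, np.array(p["camera_from_world"])
def ray(n,u,v):
    p,T=cam(n); x=(u-p["cx"])/p["fx"]; y=(v-p["cy"])/p["fy"]
    a,b=x,y
    for _ in range(20):
        s=1+p["k1"]*(a*a+b*b); a,b=x/s,y/s
    d=T[:3,:3].T@np.array([a,-b,-1.]); o=-T[:3,:3].T@T[:3,3]
    return o,d
def onz(n,u,v,z):
    o,d=ray(n,u,v); return (o+d*(z-o[2])/d[2])
def pix(n,P):
    p,T=cam(n); c=T[:3,:3]@np.array(P,float)+T[:3,3]; a,b=c[0]/-c[2],-c[1]/-c[2]
    s=1+p["k1"]*(a*a+b*b); return p["fx"]*a*s+p["cx"],p["fy"]*b*s+p["cy"]
def pt(n,u,v,dep):
    o,d=ray(n,u,v); return o+d*dep
def snap(n,f):
    im,d=optics.snapshot(n); cv2.imwrite(f"pics/{f}.png",im[:,:,::-1]); np.save(f"pics/{f}.npy",d); return im,d
def tool(P):
    "world shift (m) to tool mm, from measured pose"
    s=readout.state(); q=R.from_quat(s["tcp_rot"]); return q.inv().apply(np.array(P)-s["eef_pos"])*1000
E
python3 - <<'E'
from h import *
for n in("top","scene"):
    snap(n,n+"0"); p,T=cam(n); print(n,p["fx"],p["cx"],p["cy"],p["k1"],(-T[:3,:3].T@T[:3,3]).round(3),T[:3,:3].round(2).tolist())
s=readout.state(); print(s)
E
```

```text
pics
top 607.4695684700325 320.6715094116243 251.31279080942127 -0.12477966912467896 [0.335 0.086 1.705] [[0.0, -1.0, 0.01], [0.99, 0.0, 0.1], [-0.1, 0.01, 0.99]]
scene 498.7613887717676 318.90683062839105 244.95046004663152 -0.07674770207348927 [1.398 0.712 0.733] [[-0.57, 0.82, -0.03], [-0.44, -0.28, 0.85], [0.7, 0.5, 0.52]]
{'clock': 0.1, 'joint_positions': array([-1.31360132e+00,  3.51225342e-01,  1.65233843e+00,  7.07910946e-06,
        1.13911622e+00, -8.46246199e-02]), 'qvel': array([-0.00101003, -0.00297232, -0.00082807, -0.00171673, -0.00214843,
        0.00098396]), 'tau': array([ 3.05991880e-04, -5.06833720e+01, -2.91876286e+01, -6.75997899e-05,
        2.69225158e-03,  1.99563749e-05]), 'eef_pos': array([ 0.18429193, -0.51786294,  0.20379697]), 'tcp_rot': array([ 9.85430541e-01,  1.70077491e-01, -4.36502514e-05, -5.41922718e-04]), 'contact_force': array([ 0.03934975,  0.73740369, -0.33758575]), 'ft_torque': array([-0.01811776,  0.0566493 , -0.00188169]), 'grip_force': 0.0, 'gripper_width': 0.08551925018463345}
```

View pics/top0.png

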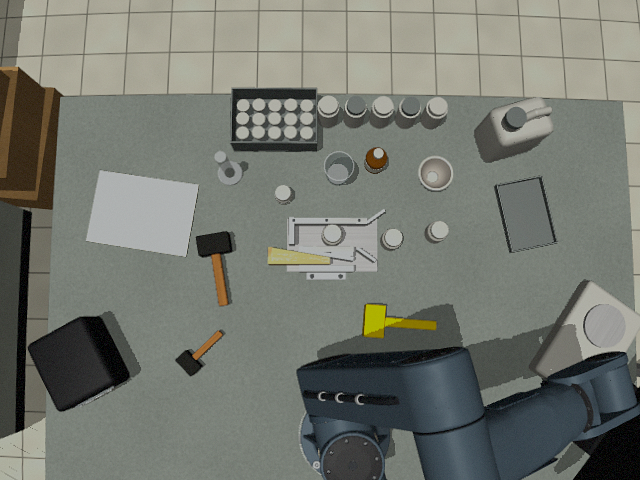

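View pics/scene0.png

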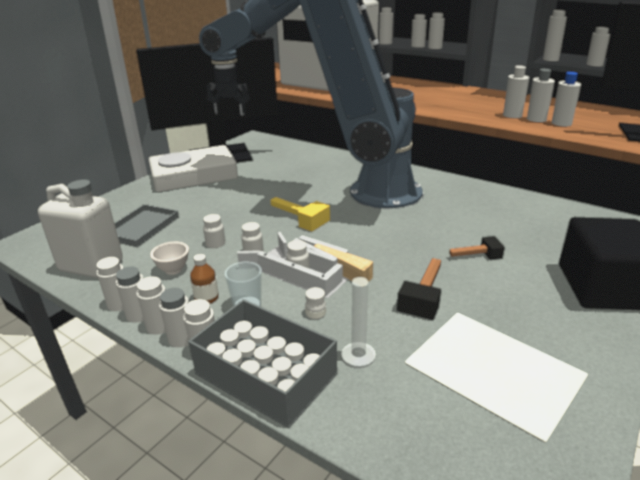

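The top view shows the clamp at (288-378, 218-272), with its mouth to the right. bottle0 is at (332,234) in the lane; the two waiting bottles are at (393,239) and (438,231). The look-alike pot is at (284,194).
There are three mallet candidates: large black head (214,244), small black head (188,362) and yellow (375,320). The large black one at (214,244) fits: it isn't yellow and is the larger of the two black ones. I'll confirm that in an enlarged crop.

```bash
python3 - <<'E'
from h import *
im=cv2.imread("pics/top0.png"); d=np.load("pics/top0.npy")
cv2.imwrite("pics/crop1.png",cv2.resize(im[150:375,160:460],(800,600),interpolation=cv2.INTER_CUBIC))
V,U=np.mgrid[0:480,0:640]
p,T=cam("top"); x=(U-p["cx"])/p["fx"]; y=(V-p["cy"])/p["fy"]; a,b=x,y
for _ in range(20):
    s=1+p["k1"]*(a*a+b*b); a,b=x/s,y/s
C=np.stack([a*d,-b*d,-d],-1)-T[:3,3]; W=C@T[:3,:3]
W[d==0]=0; np.save("pics/W0.npy",W)
Z=W[...,2]; print("bench z",np.median(Z[280:300,250:300]))
# bottle caps
for n,(u,v) in dict(b0=(332,234),bA=(393,239),bB=(438,231),pot=(284,194),amber=(377,155)).items():
    sl=np.s_[v-16:v+17,u-16:u+17]; zt=np.median(Z[v-3:v+4,u-3:u+4]); m=abs(Z[sl]-zt)<.006
    c=W[sl][m]; (cx,cy),r=cv2.minEnclosingCircle(np.argwhere(m).astype(np.float32)[:,::-1].copy())
    print(n,"ztop",zt.round(4),"median",c.mean(0).round(4),"circle",onz("top",u-16+cx,v-16+cy,zt).round(4),r, m.sum())
# mallets: by colour
hsv=cv2.cvtColor(im,cv2.COLOR_BGR2HSV)
blk=(hsv[...,2]<60).astype(np.uint8); org=cv2.inRange(hsv,(3,100,80),(18,255,255))
for nm,M in(("black",blk),("orange",org)):
    M=M.copy(); M[:,:150]=0; M[:220]=0; M[400:]=0; M[:,260:]=0
    cs,_=cv2.findContours(M,0,2)
    for c in cs:
        if cv2.contourArea(c)>40:
            q=np.zeros_like(M); cv2.drawContours(q,[c],-1,1,-1); zz=Z[q>0]
            top=np.median(zz[zz>.01]) if (zz>.01).any() else 0
            r=cv2.minAreaRect(c); print(nm,r,"ztop",top,onz("top",*r[0],top).round(4),[onz("top",*k,top)[:2].round(4).tolist() for k in cv2.boxPoints(r)])
E
```

```text
bench z -0.001031821256643839
b0 ztop 0.0831 median [0.5516 0.0372 0.0831] circle [0.5512 0.0377 0.0831] 8.602425575256348 212
bA ztop 0.0824 median [ 0.5408 -0.1273  0.0826] circle [ 0.5408 -0.1273  0.0824] 8.94533920288086 216
bB ztop 0.0839 median [ 0.5629 -0.2536  0.0833] circle [ 0.5622 -0.253   0.0839] 8.952676773071289 196
pot ztop 0.0579 median [0.6675 0.174  0.0582] circle [0.6665 0.1734 0.0579] 7.905794143676758 166
amber ztop 0.1175 median [ 0.7644 -0.0846  0.1182] circle [ 0.7644 -0.0851  0.1175] 5.219995975494385 77
black ((189.00001525878906, 362.5000305175781), (23.33452033996582, 16.263456344604492), 45.0) ztop 0.03787954683601854 [0.1997 0.4259 0.0379] [[0.206, 0.4647], [0.2377, 0.4334], [0.1934, 0.3874], [0.1618, 0.4185]]
black ((213.86488342285156, 244.18917846679688), (22.029464721679688, 34.19498825073242), 80.53767395019531) ztop 0.05416195444537992 [0.5229 0.3604 0.0542] [[0.545, 0.4126], [0.5608, 0.3197], [0.5009, 0.3086], [0.4851, 0.4011]]
orange ((206.95306396484375, 344.92572021484375), (6.6551713943481445, 36.86206817626953), 46.397178649902344) ztop 0.027645475018424542 [0.2475 0.379  0.0276] [[0.2188, 0.4219], [0.2891, 0.3491], [0.276, 0.3362], [0.2058, 0.409]]
orange ((219.18972778320312, 279.3140869140625), (51.93238067626953, 9.355238914489746), 81.11934661865234) ztop 0.03856127404660134 [0.4275 0.3464 0.0386] [[0.4963, 0.3716], [0.5004, 0.346], [0.3593, 0.3214], [0.3552, 0.3468]]
```

View pics/crop1.png

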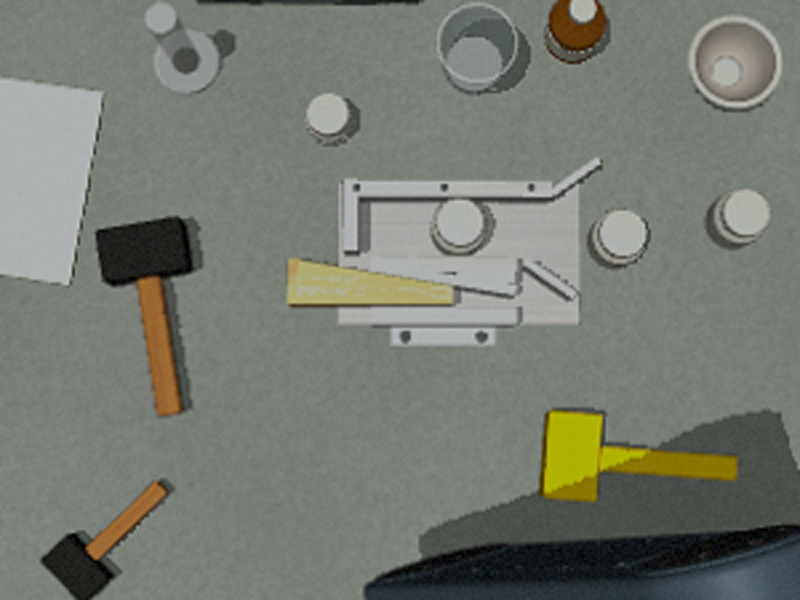

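The crop confirms the large black-headed mallet, head at crop (144,252) with its handle towards the robot. The wedge butt is at crop (290,283), the fence at (455,315) and the lane mouth on the right. Next I'll measure the rack pose.

```bash
python3 - <<'E'
from h import *
im=cv2.imread("pics/top0.png"); W=np.load("pics/W0.npy"); Z=W[...,2]
g=cv2.cvtColor(im,cv2.COLOR_BGR2GRAY).astype(float)
M=((Z>.040)&(Z<.06)).astype(np.uint8); M[:210]=0; M[285:]=0; M[:,:255]=0; M[:,395:]=0
for v in range(214,272,2): print(v,''.join('#' if t else '.' for t in M[v,262:390]))
def fit(P):
    vx,vy,x0,y0=cv2.fitLine(np.array(P,np.float32),cv2.DIST_HUBER,0,.01,.01).ravel(); return vx,vy,x0,y0
# far rail outer edge: first mask row per column
o=[];i=[]
for u in range(300,360,2):
    r=np.flatnonzero(M[212:228,u])+212
    if len(r): o.append(onz("top",u,r[0]-.5,.05)[:2]); i.append(onz("top",u,r[-1]+.5,.05)[:2])
for n,P in(("outer47",o),("inner29",i)):
    f=fit(P); print(n,"yaw",np.arctan(-f[0]/f[1]),f[2:],len(P))
s=[];t=[]
for v in range(222,242):
    r=np.flatnonzero(M[v,280:306])+280
    if len(r): s.append(onz("top",r[0]-.5,v,.05)[:2]); t.append(onz("top",r[-1]+.5,v,.05)[:2])
s=np.array(s);t=np.array(t); print("stop out",np.median(s[:,1]),"in",np.median(t[:,1]))
# wedge colour
hsv=cv2.cvtColor(im,cv2.COLOR_BGR2HSV); w=cv2.inRange(hsv,(15,50,90),(35,255,255)); w[:,345:]=0;w[280:]=0
cs,_=cv2.findContours(w,0,1); c=max(cs,key=cv2.contourArea); q=cv2.approxPolyDP(c,2,True)[:,0]
for k in q: print("wedge",k,onz("top",*k,.05)[:2].round(4))
E
```

```text
214 ..................................................................................................................#####.........
216 ...............................................................................................................#####............
218 ...........................#######.####################################################.#################...#####...............
220 ...........................##############################################.#####################################.................
222 ...........................#########.##########################################################.#.##########....................
224 ...........................######...##.#.....##.....#..#...#.........###........#.##..........#.#.#..#.#........................
226 ...........................#####................................#...............................................................
228 ...........................#####..............................#.................................................................
230 ...........................#####
[... 2506 characters left out ...]
..........................################.####.#########.##.############.###.###....................................
270 .....................................#..#.#.##.###.##.#########.############.####.####.#.###....................................
outer47 yaw 0.0047843023 (np.float32(0.5986042), np.float32(0.04827669)) 30
inner29 yaw 0.0014764826 (np.float32(0.5815747), np.float32(0.057612073)) 30
stop out 0.15623374811387936 in 0.1423026216766505
wedge [15 66] [1.0517 0.9725]
wedge [ 0 66] [1.0537 1.0206]
wedge [ 0 69] [1.0442 1.0196]
wedge [10 77] [1.0177 0.9849]
wedge [  0 137] [0.8346 0.999 ]
wedge [  0 177] [0.7157 0.9891]
wedge [  5 177] [0.7155 0.9736]
wedge [17 73] [1.0294 0.9639]
```

Emit:
jog_arm:
  moves: [446,-189,0,0,0,-70.4,20,446,-189,0,0,0,-70.4,20,446,-189,0,0,0,-70.4,20,446,-189,0,0,0,-70.4,20,446,-189,0,0,0,-70.4,20,446,-189,0,0,0,-70.4,20,446,-189,0,0,0,-70.4,20,446,-189,0,0,0,-70.4,20,446,-189,60,0,0,-70.4,20,446,-189,100,0,0,-70.4,20]

```text
clock: 1.35
eef_pos: [0.5407, -0.1896, 0.1019]
tcp_rot: [0.707, 0.707, -0.0, -0.001]
contact_force: [-0.1, 0.6, 0.5]
gripper_width: 0.02
grip_force: 0.0
```

Emit:
jog_arm:
  moves: [0,0,45,0,0,0,20,8,0,77,0,0,0,20,18,0,77,0,0,0,20,26,0,77,0,0,0,20,36,1,77,0,0,0,20,46,3,77,0,0,0,20,56,5,77,0,0,0,20,66,7,77,0,0,0,20,76,9,77,0,0,0,20,86,9,77,0,0,0,20]

```text
clock: 2.6
eef_pos: [0.5504, -0.1039, 0.0273]
tcp_rot: [0.707, 0.707, 0.0, 0.0]
contact_force: [0.8, -3.8, 1.5]
gripper_width: 0.0203
grip_force: 1.4
```

Emit:
jog_arm:
  moves: [10,0,0,0,0,0,20,20,0,0,0,0,0,20,30,0,0,0,0,0,20,38,0,0,0,0,0,20,43,0,0,0,0,0,20]

```text
clock: 3.22
eef_pos: [0.5505, -0.0613, 0.0275]
tcp_rot: [0.707, 0.707, 0.0, 0.0]
contact_force: [1.1, -6.1, 4.3]
gripper_width: 0.0198
grip_force: 2.5
```

```bash
python3 - <<'E'
from h import *
im,d=snap("top","top1"); cv2.imwrite("pics/crop2.png",cv2.resize(im[190:300,250:470,::-1],(800,400),interpolation=cv2.INTER_CUBIC))
print(readout.state()["eef_pos"])
E
```

```text
[ 0.55056232 -0.06096767  0.02746716]
```

View pics/crop2.png

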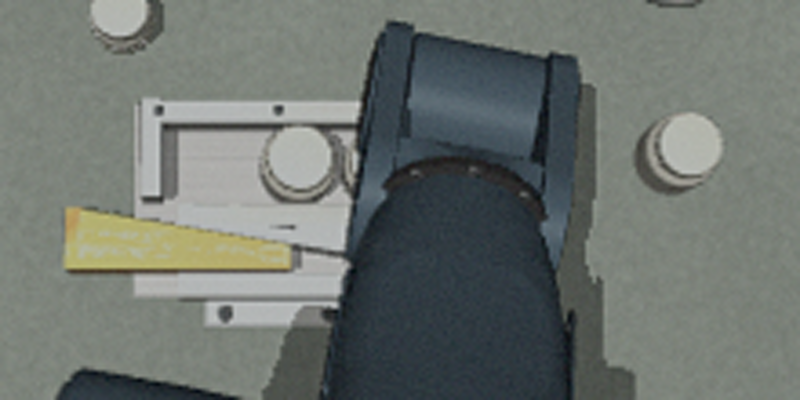

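Emit:
jog_arm:
  moves: [-20,0,0,0,0,0,20,-55,0,0,0,0,0,20,-60,0,-50,0,0,0,20,-90,6,-90,0,0,0,20,-152,12,-90,0,0,0,20,-214,12,-90,0,0,0,20,-249,12,-90,0,0,0,20,-249,12,-50,0,0,0,20,-249,12,-10,0,0,0,20,-249,12,6,0,0,0,20]

```text
clock: 4.53
eef_pos: [0.5603, -0.311, 0.0188]
tcp_rot: [0.708, 0.707, -0.0, -0.002]
contact_force: [0.5, -0.3, 0.0]
gripper_width: 0.0204
grip_force: 0.0
```

```bash
cat > caps.py <<'E'
from h import *
def world(d):
    V,U=np.mgrid[0:480,0:640]; p,T=cam("top"); x=(U-p["cx"])/p["fx"]; y=(V-p["cy"])/p["fy"]; a,b=x,y
    for _ in range(20):
        s=1+p["k1"]*(a*a+b*b); a,b=x/s,y/s
    return (np.stack([a*d,-b*d,-d],-1)-T[:3,3])@T[:3,:3]
def caps(im,W,xr=(.50,.60),yr=(-.35,.16)):
    m=((W[...,2]>.074)&(W[...,2]<.09)&(W[...,0]>xr[0])&(W[...,0]<xr[1])&(W[...,1]>yr[0])&(W[...,1]<yr[1])&(im.min(-1)>90)).astype(np.uint8)
    n,l,st,c=cv2.connectedComponentsWithStats(cv2.morphologyEx(m,cv2.MORPH_OPEN,np.ones((3,3))))
    for k in range(1,n):
        if st[k,4]>30:
            q=W[l==k]; A=np.c_[q[:,:2]-q[:,:2].mean(0),np.ones(len(q))]; f=np.linalg.lstsq(A,q[:,2],rcond=None)[0]
            print("cap",q.mean(0).round(4),st[k,4],"tilt",f[:2].round(3))
if __name__=="__main__":
    im,d=optics.snapshot("top"); caps(im,world(d)); s=readout.state(); print(s["eef_pos"].round(4),s["contact_force"].round(2))
E
python3 caps.py
```

```text
cap [ 0.5638 -0.2496  0.0828] 160 tilt [-0.022  0.027]
cap [0.5518 0.0368 0.0826] 217 tilt [0.03  0.042]
cap [ 0.5501 -0.0236  0.0829] 215 tilt [-0.027 -0.005]
[ 0.5603 -0.3106  0.018 ] [-0.83  1.32 -1.51]
```

Emit:
jog_arm:
  moves: [8,2,-3,0,0,0,20,18,2,-3,0,0,0,20,30,2,-3,0,0,0,20,42,1,-3,0,0,0,20,54,-1,-3,0,0,0,20,66,-3,-3,0,0,0,20,78,-5,-3,0,0,0,20,90,-7,-3,0,0,0,20,102,-9,-3,0,0,0,20,114,-10,-3,0,0,0,20]

```text
clock: 5.82
eef_pos: [0.552, -0.1958, 0.0242]
tcp_rot: [0.707, 0.707, -0.0, -0.0]
contact_force: [-0.2, -3.3, 2.4]
gripper_width: 0.0201
grip_force: 1.6
```

Emit:
jog_arm:
  moves: [12,0,0,0,0,0,20,24,0,0,0,0,0,20,36,0,0,0,0,0,20,46,0,0,0,0,0,20,56,0,0,0,0,0,20,66,0,0,0,0,0,20,76,0,0,0,0,0,20,86,0,0,0,0,0,20]

```text
clock: 6.82
eef_pos: [0.5523, -0.1102, 0.0243]
tcp_rot: [0.707, 0.707, -0.0, 0.0]
contact_force: [1.1, -5.2, 2.5]
gripper_width: 0.02
grip_force: 2.5
```

Emit:
jog_arm:
  moves: [10,-1,0,0,0,0,20,20,-1,0,0,0,0,20,30,-1,0,0,0,0,20,40,-1,0,0,0,0,20,48,-1,0,0,0,0,20,54,-1,0,0,0,0,20,58,-1,0,0,0,0,20]

```text
clock: 7.7
eef_pos: [0.5513, -0.0523, 0.0243]
tcp_rot: [0.707, 0.707, -0.0, 0.0]
contact_force: [1.4, -4.7, 2.6]
gripper_width: 0.0199
grip_force: 2.7
```

Emit:
jog_arm:
  moves: [3,0,0,0,0,0,20,6,0,0,0,0,0,20]

```text
clock: 7.95
eef_pos: [0.5512, -0.0465, 0.0243]
tcp_rot: [0.707, 0.707, -0.0, 0.0]
contact_force: [-0.2, -5.7, 2.5]
gripper_width: 0.0202
grip_force: 2.7
```

Emit:
jog_arm:
  moves: [2,0,0,0,0,0,20,4,0,0,0,0,0,20]

```text
clock: 8.2
eef_pos: [0.5512, -0.0426, 0.0243]
tcp_rot: [0.707, 0.707, -0.0, 0.0]
contact_force: [1.1, -4.7, 2.8]
gripper_width: 0.0199
grip_force: 2.8
```

```bash
python3 caps.py
```

```text
cap [0.5522 0.111  0.0829] 230 tilt [-0.019  0.008]
cap [0.5492 0.0533 0.0831] 229 tilt [-0.024 -0.007]
[ 0.5512 -0.0424  0.0243] [-0.5  -4.82  2.91]
```

Nearly at the stop. I'll creep forward 1 mm at a time and watch the force.

Emit:
jog_arm:
  moves: [1,0,0,0,0,0,20,2,0,0,0,0,0,20]

```text
clock: 8.5
eef_pos: [0.5513, -0.0407, 0.0243]
tcp_rot: [0.707, 0.707, -0.0, 0.0]
contact_force: [0.9, -5.7, 2.1]
gripper_width: 0.02
grip_force: 2.8
```

Emit:
jog_arm:
  moves: [1,0,0,0,0,0,20]

```text
clock: 8.62
eef_pos: [0.5514, -0.0402, 0.0244]
tcp_rot: [0.707, 0.707, -0.0, 0.0]
contact_force: [1.2, -11.8, 2.2]
gripper_width: 0.0197
grip_force: 5.9
```

Emit:
jog_arm:
  moves: [-20,0,0,0,0,0,20,-65,0,0,0,0,0,20,-65,0,-60,0,0,0,20,-60,0,-120,0,0,0,20,0,-10,-120,0,0,0,40,60,-20,-120,0,0,0,85,120,-30,-120,0,0,0,85,180,-40,-120,0,0,0,85]

```text
clock: 9.62
eef_pos: [0.5106, 0.1417, 0.1441]
tcp_rot: [0.707, 0.707, -0.0, -0.001]
contact_force: [1.6, -0.2, 0.0]
gripper_width: 0.0847
grip_force: 0.0
```

Emit:
jog_arm:
  moves: [60,-10,0,0,0,-10,85,120,-20,0,0,0,-20,85,180,-30,0,0,0,-30,85,214,-31,0,0,0,-40,85,214,-31,0,0,0,-50,85,214,-31,0,0,0,-60,85,214,-31,0,0,0,-70,85,214,-31,0,0,0,-80,85,214,-31,0,0,0,-90,85,214,-31,0,0,0,-99.9,85]

```text
clock: 10.88
eef_pos: [0.4804, 0.3537, 0.1438]
tcp_rot: [-0.089, 0.996, -0.0, -0.001]
contact_force: [-0.5, 0.5, -1.0]
gripper_width: 0.085
grip_force: 0.0
```

```bash
python3 - <<'E'
from h import *; from caps import *
im,d=snap("top","top2"); W=world(d); np.save("pics/W2.npy",W); caps(im,W)
cv2.imwrite("pics/crop3.png",cv2.resize(im[190:310,180:390,::-1],(800,457),interpolation=cv2.INTER_CUBIC))
s=readout.state(); print(s["eef_pos"],s["tcp_rot"],s["joint_positions"]); print(tool([.480,.3555,.012]))
E
```

```text
cap [0.5518 0.1134 0.0826] 220 tilt [ 0.012 -0.027]
cap [0.5499 0.0552 0.0832] 195 tilt [-0.008 -0.026]
cap [ 0.5505 -0.0029  0.0827] 211 tilt [-0.006  0.009]
[0.48035329 0.35371256 0.14380519] [-9.29273492e-02  9.95672564e-01 -9.76784670e-06 -8.08153875e-04] [ 5.56338184e-01  5.00421713e-01  1.58396228e+00  8.08558669e-04
  1.05866347e+00 -1.20097818e+00]
[ -0.19593755   1.80471031 131.80528396]
```

View pics/crop3.png

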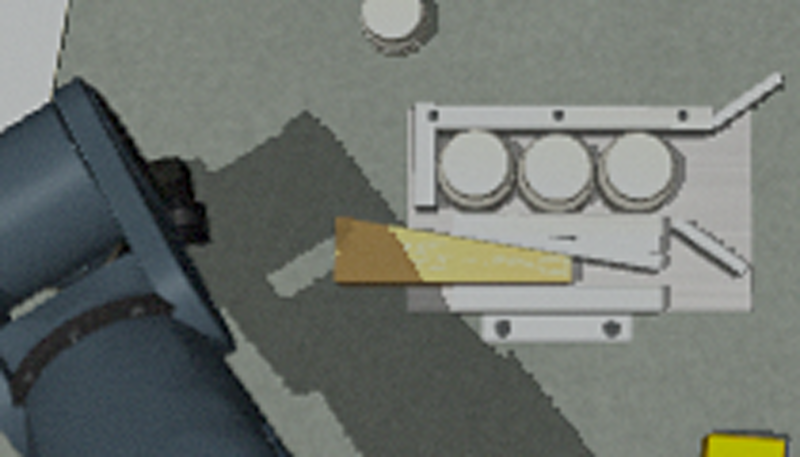

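The three bottles stand in contact, 58 mm apart, against the stop at crop (475-640,165). The wedge butt's left edge is at crop x=335, y 217-283. Now I'll grasp the mallet.

Emit:
jog_arm:
  moves: [0,2,60,0,0,0,85,0,2,110,0,0,0,85,0,2,131,0,0,0,85,0,2,131,0,0,0,24,0,2,131,0,0,0,20,0,2,131,0,0,0,20,0,2,131,0,0,0,20,0,2,131,0,0,0,20]

```text
clock: 11.92
eef_pos: [0.4802, 0.3565, 0.0137]
tcp_rot: [-0.086, 0.996, 0.0, 0.0]
contact_force: [0.9, 0.1, -0.4]
gripper_width: 0.0204
grip_force: 0.0
```

```bash
python3 - <<'E'
from h import *
W=np.load("pics/W2.npy"); Z=W[...,2]; im=cv2.imread("pics/top2.png")
for c in [(267.9,247),(267.9,264.3)]: print(onz("top",*c,.05).round(4))
m=(abs(Z-.05)<.008); m[:, :262]=0; m[:,312:]=0
b=[np.flatnonzero(m[v,262:300])[0]+262-.5 for v in range(249,263) if m[v,262:300].any()]
print("butt y",[round(onz("top",u,255,.05)[1],4) for u in b])
col=[(np.flatnonzero(m[246:264,u])[[0,-1]]+246) for u in range(270,280)]
print([(round(onz("top",275,a-.5,.05)[0],4),round(onz("top",275,c+.5,.05)[0],4)) for a,c in col])
E
```

```text
[0.5162 0.2123 0.05  ]
[0.4686 0.2118 0.05  ]
butt y [np.float64(0.2132), np.float64(0.2132), np.float64(0.2132), np.float64(0.2132), np.float64(0.2132), np.float64(0.2132), np.float64(0.2132), np.float64(0.2132), np.float64(0.2132), np.float64(0.2132), np.float64(0.2132), np.float64(0.2132), np.float64(0.2132), np.float64(0.2104)]
[(np.float64(0.5176), np.float64(0.4709)), (np.float64(0.5176), np.float64(0.4709)), (np.float64(0.5176), np.float64(0.4709)), (np.float64(0.5149), np.float64(0.4709)), (np.float64(0.5149), np.float64(0.4709)), (np.float64(0.5149), np.float64(0.4709)), (np.float64(0.5121), np.float64(0.4709)), (np.float64(0.5121), np.float64(0.4736)), (np.float64(0.5121), np.float64(0.4709)), (np.float64(0.5121), np.float64(0.4709))]
```

```bash
python3 - <<'E'
from h import *
im,d=snap("scene","sc1"); print([pix("scene",p) for p in [(.480,.356,.03),(.525,.363,.03),(.36,.334,.03)]])
im2,d2=snap("top","top3")
a=cv2.resize(im[200:340,340:500],(400,350),interpolation=cv2.INTER_CUBIC);b=cv2.resize(im2[210:320,170:296],(400,350),interpolation=cv2.INTER_CUBIC)
cv2.imwrite("pics/crop4.png",np.hstack([a,b])[:,:,::-1])
E
```

```text
[(np.float64(423.45734777969454), np.float64(286.8156088402992)), (np.float64(418.0185585136653), np.float64(297.4951164014994)), (np.float64(435.25331904290283), np.float64(260.80829359380533))]
```

View pics/crop4.png

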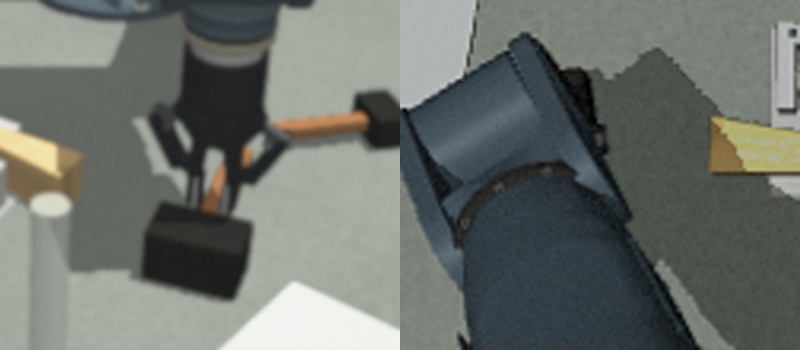

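The scene view shows the fingers straddling the handle at left-crop (210,185), right behind the head. I'll close further.

Emit:
jog_arm:
  moves: [0,0,0,0,0,0,5,0,0,0,0,0,0,5,0,0,0,0,0,0,5,0,0,0,0,0,0,5]

```text
clock: 12.52
eef_pos: [0.48, 0.3564, 0.0133]
tcp_rot: [-0.086, 0.996, 0.0, 0.0]
contact_force: [-0.4, -0.0, -0.1]
gripper_width: 0.005
grip_force: 0.4
```

```bash
python3 - <<'E'
from h import *
im,d=snap("scene","sc2")
cv2.imwrite("pics/crop5.png",cv2.resize(im[230:330,370:490],(720,600),interpolation=cv2.INTER_CUBIC)[:,:,::-1])
E
```

```text
(no output)
```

View pics/crop5.png

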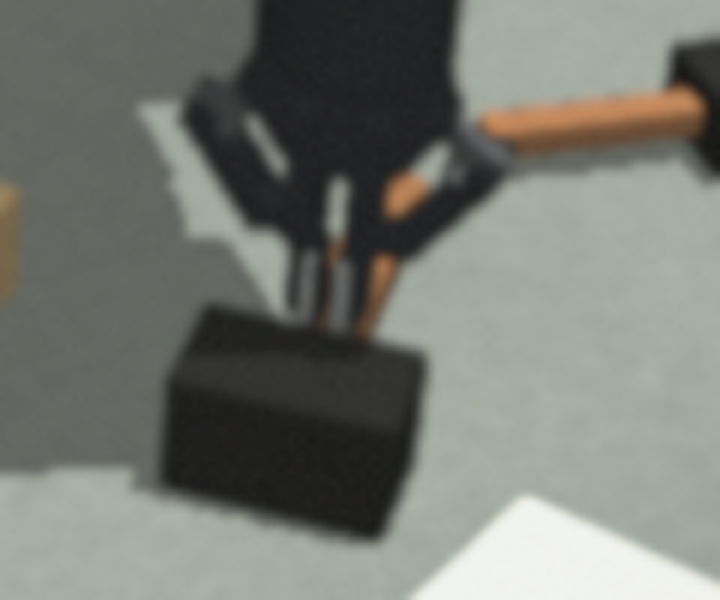

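```bash
python3 - <<'E'
from h import *
d=np.load("pics/sc2.npy"); im=cv2.imread("pics/sc2.png")
for c in [(300,240),(300,280),(300,300),(342,280),(342,300),(342,320),(342,345),(325,315),(375,300),(380,270),(405,200),(300,360)]:
    u,v=int(370+c[0]/6),int(230+c[1]/6); print(c,(u,v),im[v,u],pt("scene",u,v,d[v,u]).round(3))
s=readout.state(); print(s["eef_pos"],s["gripper_width"],s["joint_positions"].round(3))
E
```

```text
(300, 240) (420, 270) [38 35 35] [0.496 0.35  0.085]
(300, 280) (420, 276) [87 87 86] [0.494 0.35  0.067]
(300, 300) (420, 280) [88 90 88] [0.492 0.351 0.055]
(342, 280) (427, 276) [92 94 92] [0.488 0.365 0.07 ]
(342, 300) (427, 280) [87 88 86] [0.489 0.367 0.059]
(342, 320) (427, 283) [77 78 77] [0.491 0.368 0.052]
(342, 345) (427, 287) [31 34 34] [0.508 0.376 0.054]
(325, 315) (424, 282) [56 63 72] [0.476 0.355 0.041]
(375, 300) (432, 280) [ 56  77 104] [0.453 0.365 0.037]
(380, 270) (433, 275) [ 74 108 153] [0.436 0.36  0.04 ]
(405, 200) (437, 263) [ 82 120 170] [0.38  0.346 0.039]
(300, 360) (420, 290) [45 49 48] [0.528 0.367 0.055]
[0.4800347  0.35638472 0.01329043] 0.005083404080005083 [ 0.561  0.683  1.65   0.     0.809 -1.183]
```

```bash
python3 - <<'E'
from h import *
d=np.load("pics/scene0.npy"); im=cv2.imread("pics/scene0.png")
print("TCP proj",pix("scene",(.184,-.518,.204)))
for u in (211,213,215,217,241,243,245,247):
    col=[(v,pt("scene",u,v,d[v,u])) for v in range(80,140) if d[v,u]>0]
    col=[(v,p) for v,p in col if abs(p[0]-.184)<.1 and abs(p[1]+.518)<.1]
    if col: print(u,col[-1][0],col[-1][1].round(3))
E
```

```text
TCP proj (np.float64(231.34463129831204), np.float64(124.5043219804409))
211 101 [ 0.216 -0.571  0.288]
213 108 [ 0.21  -0.572  0.262]
215 113 [ 0.212 -0.563  0.246]
217 114 [ 0.206 -0.559  0.242]
241 114 [ 0.179 -0.471  0.247]
243 113 [ 0.174 -0.466  0.25 ]
245 111 [ 0.159 -0.47   0.252]
247 102 [ 0.165 -0.451  0.287]
```

The depth image shows the real fingertips about 25 mm above the reported TCP, so they closed just above the handle. I'll open, go lower while watching the force, and close again.

Emit:
jog_arm:
  moves: [0,0,0,0,0,0,60,0,0,0,0,0,0,60,0,0,0,0,0,0,60,0,0,8,0,0,0,60,0,0,16,0,0,0,60]

```text
clock: 13.2
eef_pos: [0.4799, 0.3563, -0.0034]
tcp_rot: [-0.086, 0.996, -0.0, -0.0]
contact_force: [-0.1, -0.6, -0.4]
gripper_width: 0.06
grip_force: 0.0
```

Emit:
jog_arm:
  moves: [0,0,4,0,0,0,60,0,0,8,0,0,0,60]

```text
clock: 13.45
eef_pos: [0.48, 0.3564, -0.0111]
tcp_rot: [-0.086, 0.996, -0.0, -0.0]
contact_force: [0.2, -0.2, 0.0]
gripper_width: 0.0597
grip_force: 0.0
```

Emit:
jog_arm:
  moves: [0,0,0,0,0,0,10,0,0,0,0,0,0,10,0,0,0,0,0,0,10,0,0,0,0,0,0,10,0,0,0,0,0,0,10]

```text
clock: 14.08
eef_pos: [0.4802, 0.3566, -0.0103]
tcp_rot: [-0.086, 0.996, 0.0, 0.0]
contact_force: [-1.5, 1.1, 5.7]
gripper_width: 0.0249
grip_force: 59.6
```

Emit:
jog_arm:
  moves: [0,0,-4,0,0,0,10,0,0,-12,0,0,0,10,6,-9,-12,0,0,2,10,16,-24,-12,0,0,4,10,26,-39,-12,0,0,6,10,36,-54,-12,0,0,8,10,46,-70,-12,0,0,9.9,10,46,-70,-9,0,0,9.9,10]

```text
clock: 15.08
eef_pos: [0.4461, 0.2783, -0.0017]
tcp_rot: [0.001, 1.0, -0.0, -0.0]
contact_force: [0.2, 0.3, -5.0]
gripper_width: 0.0249
grip_force: 59.2
```

```bash
cat > look.py <<'E'
from h import *; from caps import *
import sys
im,d=snap("top",sys.argv[1]); W=world(d); Z=W[...,2]
caps(im,W)
def box(m,n):
    if m.sum()>8:
        q=W[m]; print(n,"x",np.percentile(q[:,0],[2,98]).round(4),"y",np.percentile(q[:,1],[2,98]).round(4),"z",np.median(q[:,2]).round(4),m.sum())
X,Y=W[...,0],W[...,1]
hsv=cv2.cvtColor(im,cv2.COLOR_RGB2HSV)
h,s,v=[hsv[...,k].astype(int) for k in range(3)]
w=(h>14)&(h<36)&(s>50)&(abs(Z-.05)<.012)&(X>.44)&(X<.54)&(Y>-.05)&(Y<.24)
box(w,"wedge")
b=(v<70)&(s<90)&(Z>.03)&(Z<.085)&(X>.45)&(X<.56)&(Y>.12)&(Y<.40); box(b,"head")
r=(Z>.042)&(Z<.058)&(s<40)&(Y<.12)&(Y>-.01)&(X>.46)&(X<.535)
e=[X[r&(abs(Y-y)<.004)] for y in (.02,.04,.06,.08,.1)]; print("clamp rail top x",[ (q.min().round(4),q.max().round(4)) if len(q) else None for q in e])
s=readout.state(); print(s["eef_pos"].round(4),s["contact_force"].round(2),s["gripper_width"],s["clock"])
E
python3 look.py top4
python3 - <<'E'
from h import *
im=cv2.imread("pics/top4.png"); i2,d=snap("scene","sc3")
a=cv2.resize(im[200:310,200:330],(400,338),interpolation=cv2.INTER_CUBIC); b=cv2.resize(i2[200:330,280:434,::-1],(400,338),interpolation=cv2.INTER_CUBIC)
cv2.imwrite("pics/crop6.png",np.hstack([a,b]))
E
```

```text
cap [0.552 0.113 0.083] 213 tilt [-0.02  0.02]
cap [ 0.5504 -0.0039  0.0823] 206 tilt [-0.005 -0.018]
cap [0.5487 0.0545 0.0831] 217 tilt [-0.021 -0.005]
wedge x [0.4723 0.5112] y [0.0503 0.2117] z 0.0491 724
head x [0.4908 0.5267] y [0.1268 0.3175] z 0.0601 46
clamp rail top x [(np.float64(0.4619), np.float64(0.5342)), (np.float64(0.4617), np.float64(0.5279)), (np.float64(0.4619), np.float64(0.5272)), (np.float64(0.4616), np.float64(0.5334)), (np.float64(0.4618), np.float64(0.5328))]
[ 0.4465  0.279  -0.002 ] [ 0.21  0.64 -3.26] 0.024910894961040146 15.125
```

View pics/crop6.png

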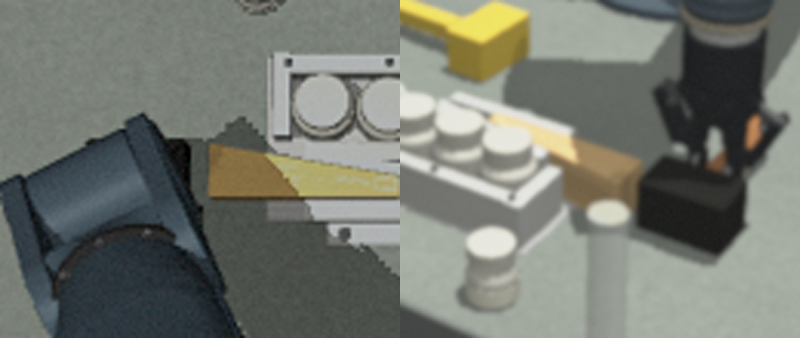

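The left crop shows the head face at x≈192 and the butt at x≈209, so the gap is about 15 mm and they are square to each other. The right crop shows the mallet held level. Now the light first tap.

Emit:
jog_arm:
  moves: [0,-6,0,0,0,0,10,0,-13,0,0,0,0,10,0,-19,0,0,0,0,10,0,-25,0,0,0,0,10]

```text
clock: 15.68
eef_pos: [0.4468, 0.2542, -0.0017]
tcp_rot: [0.0, 1.0, 0.0, 0.0]
contact_force: [-0.2, 1.4, -4.6]
gripper_width: 0.0248
grip_force: 59.3
```

Emit:
jog_arm:
  moves: [0,10,0,0,0,0,10,0,22,0,0,0,0,10]

```text
clock: 15.92
eef_pos: [0.4469, 0.2774, -0.0016]
tcp_rot: [0.0, 1.0, 0.0, 0.0]
contact_force: [-0.1, 0.5, -3.6]
gripper_width: 0.0252
grip_force: 59.4
```

```bash
python3 look.py top5
```

```text
cap [0.5519 0.1128 0.0828] 206 tilt [-0.064 -0.002]
cap [0.5494 0.0548 0.0826] 229 tilt [0.018 0.025]
cap [ 0.5491 -0.0031  0.0834] 210 tilt [-0.057  0.029]
wedge x [0.4723 0.5119] y [0.0447 0.2061] z 0.0492 710
head x [0.4903 0.5294] y [0.1266 0.3176] z 0.0609 45
clamp rail top x [(np.float64(0.4623), np.float64(0.5341)), (np.float64(0.4621), np.float64(0.5325)), (np.float64(0.4616), np.float64(0.5242)), (np.float64(0.4616), np.float64(0.5324)), (np.float64(0.4619), np.float64(0.533))]
[ 0.4471  0.2788 -0.0015] [-0.12  1.53 -3.68] 0.025393428081698605 15.975
```

Emit:
jog_arm:
  moves: [0,-12,0,0,0,0,10,0,-23,0,0,0,0,10,0,-29,0,0,0,0,10,0,-35,0,0,0,0,10]

```text
clock: 16.48
eef_pos: [0.4464, 0.2411, -0.0017]
tcp_rot: [0.001, 1.0, 0.0, -0.0]
contact_force: [-1.7, 4.9, -3.0]
gripper_width: 0.0249
grip_force: 59.7
```

Emit:
jog_arm:
  moves: [0,10,0,0,0,0,10,0,18,0,0,0,0,10,0,18,0,0,0,0,10,0,8,0,0,0,0,10,0,0,0,0,0,0,10,0,-6,0,0,0,0,10,0,-10,0,0,0,0,10]

```text
clock: 17.35
eef_pos: [0.4462, 0.2312, -0.0017]
tcp_rot: [0.001, 1.0, 0.0, -0.0]
contact_force: [-4.1, 6.2, -3.3]
gripper_width: 0.0244
grip_force: 60.0
```

Emit:
jog_arm:
  moves: [0,10,0,0,0,0,10,0,18,0,0,0,0,10,0,18,0,0,0,0,10]

```text
clock: 17.73
eef_pos: [0.4468, 0.2502, -0.0017]
tcp_rot: [-0.0, 1.0, 0.0, 0.0]
contact_force: [0.6, -0.3, -2.7]
gripper_width: 0.0248
grip_force: 60.0
```

```bash
python3 look.py top6
```

```text
cap [0.5536 0.1148 0.0828] 202 tilt [ 0.025 -0.003]
cap [0.5533 0.055  0.0827] 208 tilt [-0.008 -0.017]
cap [ 0.5519 -0.0039  0.083 ] 221 tilt [ 0.003 -0.007]
wedge x [0.4697 0.5107] y [0.0228 0.1841] z 0.049 747
head x [0.5044 0.5261] y [0.1441 0.2926] z 0.0624 27
clamp rail top x [(np.float64(0.4624), np.float64(0.5328)), (np.float64(0.4623), np.float64(0.5306)), (np.float64(0.4618), np.float64(0.5272)), (np.float64(0.4621), np.float64(0.5228)), (np.float64(0.4621), np.float64(0.5333))]
[ 0.4467  0.2499 -0.0017] [ 0.49 -0.35 -4.  ] 0.024947251480700008 17.775
```

Emit:
jog_arm:
  moves: [0,-12,0,0,0,0,10,0,-19,0,0,0,0,10,0,-24,0,0,0,0,10]

```text
clock: 18.15
eef_pos: [0.4462, 0.225, -0.0018]
tcp_rot: [0.001, 1.0, 0.0, -0.001]
contact_force: [-3.5, 5.4, -3.4]
gripper_width: 0.0248
grip_force: 60.1
```

Emit:
jog_arm:
  moves: [0,12,0,0,0,0,10,0,12,0,0,0,0,10,0,0,0,0,0,0,10,0,-5,0,0,0,0,10]

```text
clock: 18.65
eef_pos: [0.4463, 0.22, -0.0017]
tcp_rot: [0.0, 1.0, 0.0, -0.0]
contact_force: [-3.5, 6.3, -1.3]
gripper_width: 0.0249
grip_force: 60.2
```

Emit:
jog_arm:
  moves: [0,12,0,0,0,0,10,0,12,0,0,0,0,10,0,0,0,0,0,0,10,0,-5,0,0,0,0,10]

```text
clock: 19.15
eef_pos: [0.4462, 0.2149, -0.0018]
tcp_rot: [0.001, 1.0, 0.0, -0.0]
contact_force: [-3.8, 6.6, -2.9]
gripper_width: 0.0251
grip_force: 60.2
```

Emit:
jog_arm:
  moves: [0,12,0,0,0,0,10,0,12,0,0,0,0,10,0,0,0,0,0,0,10,0,-5,0,0,0,0,10]

```text
clock: 19.65
eef_pos: [0.4464, 0.2116, -0.0016]
tcp_rot: [0.001, 1.0, 0.002, -0.0]
contact_force: [-12.9, 47.0, -2.9]
gripper_width: 0.0249
grip_force: 61.9
```

Emit:
jog_arm:
  moves: [0,12,0,0,0,0,10,0,12,0,0,0,0,10,0,0,0,0,0,0,10,0,-5,0,0,0,0,10]

```text
clock: 20.15
eef_pos: [0.446, 0.2104, -0.0012]
tcp_rot: [0.001, 1.0, 0.004, 0.0]
contact_force: [-24.2, 91.2, -1.2]
gripper_width: 0.0249
grip_force: 70.1
```

```bash
python3 look.py top7
```

```text
cap [0.5543 0.1122 0.0832] 219 tilt [0.025 0.004]
cap [0.5546 0.0535 0.0829] 214 tilt [-0.004  0.027]
cap [ 0.5544 -0.0029  0.083 ] 194 tilt [-0.025 -0.004]
wedge x [0.4698 0.5086] y [0.0033 0.1547] z 0.0491 658
head x [0.5086 0.5296] y [0.1267 0.2547] z 0.0612 38
clamp rail top x [(np.float64(0.4622), np.float64(0.5338)), (np.float64(0.4623), np.float64(0.5328)), (np.float64(0.4621), np.float64(0.5297)), (np.float64(0.4617), np.float64(0.5226)), (np.float64(0.462), np.float64(0.5323))]
[ 0.4459  0.2106 -0.0011] [-15.48  66.    -4.17] 0.02477660978609376 20.2
```

The wedge is tight, though that last tap was harder than I meant. Drawing back.

Emit:
jog_arm:
  moves: [0,6,0,0,0,0,10,0,16,0,0,0,0,10,0,26,0,0,0,0,10,0,36,0,0,0,0,10]

```text
clock: 20.7
eef_pos: [0.4468, 0.2418, -0.0017]
tcp_rot: [0.0, 1.0, -0.0, -0.0]
contact_force: [-1.0, 0.3, -2.5]
gripper_width: 0.0249
grip_force: 63.0
```

```bash
python3 look.py top8; python3 - <<'E'
from h import *
im=cv2.imread("pics/top8.png"); i2,d=snap("scene","sc4")
a=cv2.resize(im[200:310,210:340],(400,338),interpolation=cv2.INTER_CUBIC); b=cv2.resize(i2[200:330,270:424,::-1],(400,338),interpolation=cv2.INTER_CUBIC)
cv2.imwrite("pics/crop7.png",np.hstack([a,b]))
E
```

```text
cap [0.5536 0.1128 0.0829] 218 tilt [ 0.011 -0.033]
cap [0.5537 0.0556 0.0828] 211 tilt [-0.011  0.006]
cap [ 0.5534 -0.0027  0.0827] 224 tilt [-0.008 -0.002]
wedge x [0.4698 0.5088] y [0.0037 0.165 ] z 0.0494 716
head x [0.4681 0.5288] y [0.1358 0.2846] z 0.0581 30
clamp rail top x [(np.float64(0.4625), np.float64(0.5229)), (np.float64(0.4622), np.float64(0.533)), (np.float64(0.4622), np.float64(0.53)), (np.float64(0.4613), np.float64(0.523)), (np.float64(0.4622), np.float64(0.5325))]
[ 0.447   0.2428 -0.0016] [-0.83 -0.02 -3.63] 0.024938840596528313 20.75
```

View pics/crop7.png

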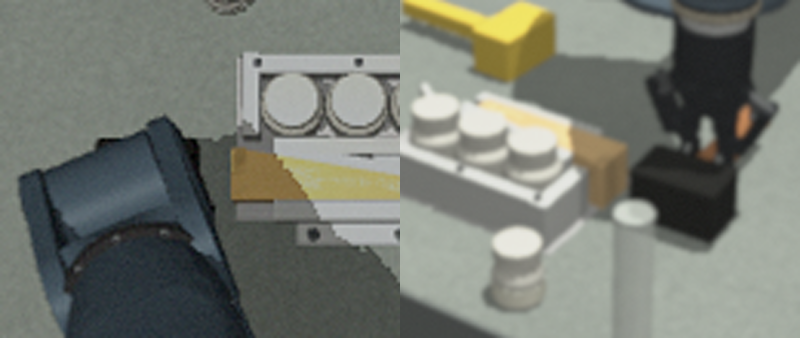

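Emit:
jog_arm:
  moves: [0,-12,0,0,0,0,10,0,-22,0,0,0,0,10,0,-27,0,0,0,0,10,0,-29,0,0,0,0,10]

```text
clock: 21.3
eef_pos: [0.4468, 0.2119, -0.0016]
tcp_rot: [0.001, 1.0, 0.0, -0.0]
contact_force: [-0.9, 0.2, -2.7]
gripper_width: 0.0247
grip_force: 63.0
```

Emit:
jog_arm:
  moves: [0,-1,0,0,0,0,10]

```text
clock: 21.42
eef_pos: [0.4468, 0.2115, -0.0017]
tcp_rot: [0.0, 1.0, 0.0, 0.0]
contact_force: [-1.0, 3.9, -4.2]
gripper_width: 0.0248
grip_force: 63.1
```

Emit:
jog_arm:
  moves: [0,-0.5,0,0,0,0,10]

```text
clock: 21.55
eef_pos: [0.4468, 0.2114, -0.0016]
tcp_rot: [0.0, 1.0, 0.0, 0.0]
contact_force: [-1.8, 5.6, -3.1]
gripper_width: 0.0247
grip_force: 63.1
```

Emit:
jog_arm:
  moves: [0,-0.6,0,0,0,0,10,0,-0.6,0,0,0,0,10]

```text
clock: 21.8
eef_pos: [0.4468, 0.2114, -0.0016]
tcp_rot: [-0.0, 1.0, 0.001, 0.0]
contact_force: [-2.2, 8.4, -5.1]
gripper_width: 0.0249
grip_force: 63.1
```

Emit:
jog_arm:
  moves: [0,-0.8,0,0,0,0,10,0,-0.8,0,0,0,0,10]

```text
clock: 22.05
eef_pos: [0.4467, 0.2113, -0.0016]
tcp_rot: [-0.0, 1.0, 0.001, 0.0]
contact_force: [-3.8, 15.2, -5.1]
gripper_width: 0.0245
grip_force: 63.2
```

Emit:
jog_arm:
  moves: [0,15,0,0,0,0,10,0,35,0,0,0,0,10,0,60,0,0,0,0,10,-8,85,0,0,0,-3,10,-18,110,0,0,0,-6,10,-28,135,0,0,0,-9,10,-33,147,0,0,0,-9.9,10,-33,147,4,0,0,-9.9,10,-33,147,7,0,0,-9.9,10]

```text
clock: 23.18
eef_pos: [0.4791, 0.3559, -0.0093]
tcp_rot: [-0.086, 0.996, -0.0, -0.001]
contact_force: [-0.9, 1.1, -3.8]
gripper_width: 0.0247
grip_force: 63.2
```

Emit:
jog_arm:
  moves: [0,0,1,0,0,0,10]

```text
clock: 23.3
eef_pos: [0.4794, 0.3558, -0.0101]
tcp_rot: [-0.086, 0.996, -0.0, -0.0]
contact_force: [-0.7, -0.6, -1.1]
gripper_width: 0.0243
grip_force: 63.3
```

Touching down. One more millimetre, then open and rise.

Emit:
jog_arm:
  moves: [0,0,0.8,0,0,0,10,0,0,0.8,0,0,0,32,0,0,0.8,0,0,0,50,0,0,0.8,0,0,0,60,0,0,0.8,0,0,0,60,0,0,-20,0,0,0,60,0,0,-70,0,0,0,60,0,0,-130,0,0,0,60]

```text
clock: 24.3
eef_pos: [0.4794, 0.3564, 0.1226]
tcp_rot: [-0.086, 0.996, -0.0, -0.0]
contact_force: [0.8, 0.0, 0.1]
gripper_width: 0.06
grip_force: 0.0
```

Emit:
jog_arm:
  moves: [40,0,-40,0,0,0,60,60,50,-40,0,0,0,60,60,100,-40,0,0,0,60,60,150,-40,0,0,0,60,60,150,-40,0,0,0,60]

```text
clock: 24.92
eef_pos: [0.3938, 0.4967, 0.1616]
tcp_rot: [-0.088, 0.996, 0.001, 0.001]
contact_force: [0.5, -0.5, 0.3]
gripper_width: 0.0594
grip_force: 0.0
```

```bash
python3 look.py top9; python3 - <<'E'
from h import *
a=cv2.imread("pics/top9.png")[90:390,150:550]
cv2.imwrite("pics/crop8.png",cv2.resize(a,(800,600),interpolation=cv2.INTER_CUBIC))
E
```

```text
cap [0.5534 0.1134 0.0829] 221 tilt [ 0.012 -0.039]
cap [0.5525 0.0561 0.0829] 205 tilt [ 0.004 -0.039]
cap [ 0.5548 -0.0035  0.0829] 188 tilt [-0.034 -0.032]
wedge x [0.4697 0.5089] y [0.0033 0.165 ] z 0.0491 701
head x [0.4959 0.5542] y [0.3189 0.3987] z 0.0539 579
clamp rail top x [(np.float64(0.4622), np.float64(0.5335)), (np.float64(0.4618), np.float64(0.5331)), (np.float64(0.4621), np.float64(0.5301)), (np.float64(0.4617), np.float64(0.5227)), (np.float64(0.4618), np.float64(0.5325))]
[0.3943 0.495  0.1613] [-0.77 -0.56  0.01] 0.059932354974484445 24.975
```

View pics/crop8.png

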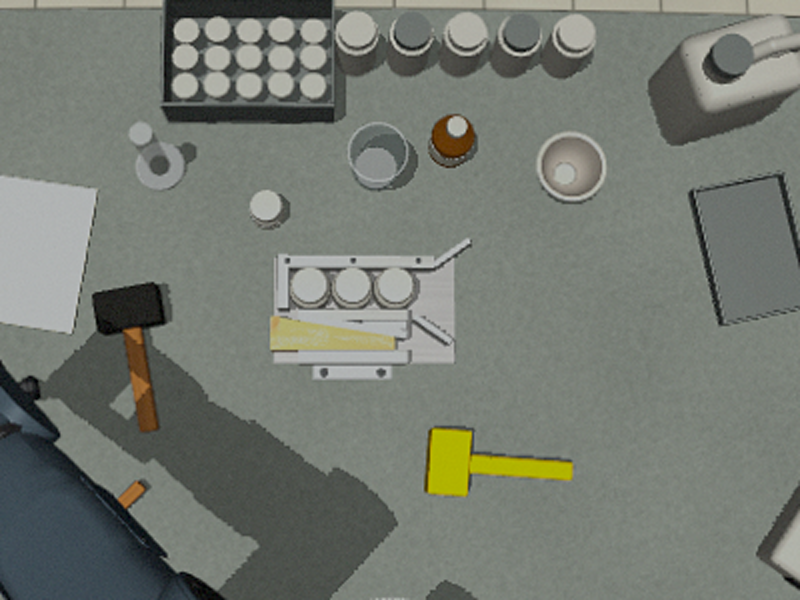

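The picture shows the row at crop (310-396,287) pinched between the rails, with the wedge driven in at (270-395,333). The mallet lies back where it was at (128,308), and the bystanders are undisturbed. Handing in.

```bash
python3 -c "
from h import *
print(ticket.close_job())"
```

```text
the job is handed in; nothing more can be done
None
```

The job is handed in at about 25 s: all three bottles stand against the end stop, pinched by the wedge, and the mallet is back on the bench clear of the clamp; one late tap peaked at about 91 N at the wrist, well above the 15–20 N advised but under the 120 N limit.

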